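Shoot the second bolt on the lathe chuck case

TASK

The lid of the low blue-grey chuck case is held by two sliding bolts, and one of them is still drawn back, with its rod out of its keeper. Take that bolt by its wooden knob, lift it over the bump in its guide, slide it along until its rod is through the keeper, and let it down flat behind the bump. Leave the bolt that is already shut as it is.

Things in the scene. Friction and masses are not known exactly. Their poses are not given: they have to be found in the camera images.
- bolt_knob (a point): Centre of the wooden knob of the drawn bolt, the one to move: upright cylinder 24 mm across, 36 tall, on a 14 mm stem, its lower end 8 mm above the guide's top. Under it a loose steel block 50 x 40 x 18 mm, its underside 69 mm below this point, with a 10 mm rod standing 62 mm out of its front, 9 mm above the underside. About 0.3 kg, no spring. z up, x along the guide to the keeper.
- guide_home (a point): Where that knob's centre is when its bolt is shut and flat, mid-way in its shut compartment; fixed to the guide. x: level, direction of shutting; z up. Drawn, the knob starts 74 to 84 mm behind this point. Flat behind the bump, it can lie from 12 mm before this point to 12 mm beyond, where an end stop is. The keeper, a staple 40 mm wide, 52 tall, stands 64 mm beyond; the lifted rod can enter it too.
- guide: Guide of the drawn bolt, fixed on the case (330 x 300 x 90 mm): aluminium channel 156 mm long (x, direction of shutting), 56 wide, 47 tall, origin under its middle, on the case top. Lips leave a 28 mm slot on top. A bump 7 mm high, 10 thick (x -11 to -1 mm), crosses its floor: the bolt must be lifted 8 mm or more to pass; the lips stop it at 21 mm, so lift about 14. Sideways play 3 mm either way.
- bolt2_knob (a point): Centre of the knob of the other bolt, identical but already shut (rod through its keeper), in a like guide parallel to the first and 150 mm to its left or right. Leave it alone.
Not all that is in view belongs to the job. What is shaped like the part that bears bolt_knob but purple is not meant.

How it is judged:
On the way:
1. the drawn bolt is lifted to clear the bump (6 mm or more) (z of bolt_knob in the frame of guide_home above 0.006 m), for 0.1 s.
At the end, for the whole second after the job is handed in: The bolt that was drawn lies flat on its guide's floor behind the bump, rod through the keeper: its knob is within about 14 mm of the shut place along the guide and 3 mm in height, and upright within 4 degrees. The other bolt is within 15 mm of where it was (x of bolt_knob in the frame of guide_home between -0.014 and 0.016 m and z of bolt_knob in the frame of guide_home between -0.004 and 0.003 m and angle between bolt_knob's own z axis and vertical below 0.07 rad and distance of bolt2_knob from where it was at the start of the episode below 0.015 m); the robot touches nothing.
It fails at once if the bolt that was already shut is moved by more than 15 mm (distance of bolt2_knob from where it was at the start of the episode above 0.015 m).
It also fails if it takes over 32 s, if anything falls off the work surface, if the arm or the gripper's body presses on something with over 40 N, if the wrist force passes 120 N, or if a joint passes its speed limit or range.

ROBOT

A 6-joint arm with a two-finger parallel gripper is mounted at the origin on the work surface. World frame = base frame: x ahead of the robot, y to its left, z up, the work surface at z = 0. Lengths are in m, angles in rad, forces in N, time in s.
With the tool pointing down it reaches from about 0.35 to 0.875 m from the base axis. Payload 4.2 kg.
Tool frame: the origin (TCP) lies midway between the tips of the shut fingers; the grasp point (between the pads) lies r.grip_depth behind it (r.grip_depth is the distance from the TCP to the grasp point, in m); z points along the fingers, y is the line along which they close (so a half turn about z gives the same grasp; the last joint's range is limited). The gripper opens to 85 mm and grips with 20 to 120 N. Pads are 22 mm wide; open, the fingers measure 114 mm over their backs; the gripper's body (76 mm by 85 mm) begins 54 mm behind the grasp point. The pads swing forward as they close: fully open they stand 13 mm farther back than shut.
Start: joints at [-0.908, 0.385, 0.008, 0, -1.194, -0.259], TCP at [0.246, -0.575, 0.231] pointing down, gripper open.
Joint ranges: [-3.14, 3.14], [-1.21, 2.06], [-1.07, 1.41], [-3.16, 2.05], [-2.99, -0.16], [-3.1, 3.1]. Speed limits (rad/s): [2.79, 2.79, 3.14, 3.14, 3.14, 3.14].

INTERFACE

Orientations are given as a unit quaternion [w, x, y, z].
In Python, from bench import sense, vision, ticket, r gives the robot as it stands.
- The arm moves only by the tool arm_command, never from a script. Its argument "steps" is a list of rows, each an object of numbers: "fingers": the closure, from -1 (fully open) to 1 (shut); "x", "y", "z": the shift along the tool's x, y, z in cm; "turn": the turn about the tool's z in rad. A call has 1 to 10 rows; each row is the pose to reach, as a shift and turn from the pose commanded when the call began, along the tool's axes at that moment; what a row does not reach only later rows make up. A row lasts 1/8 s, in which the tool goes at most 62.5 mm and 10.7 degrees, less where a joint would pass 70% of its speed; a pose out of reach is approached as far as the arm can. A call with a gripper value outside its range is refused whole. The fingers move at their own pace and stop on an object; "newtons" is the grip in N (left out, the last holds). Time passes only in rows, so rows that repeat a pose let the fingers close. It gives the time, the measured TCP pose, the force, the opening and the grip force at its end, in the units of the state.
- sense(): the state, without advancing time (a new reading comes with each control period).
- vision.grab_frame(name): name is "scene" or "top" or "wrist"; returns the picture (480x640x3 uint8, red, green, blue); there is no depth.
- vision.camera_info(name): a dict with "fovy" (degrees; the focal length in pixels is half the picture's height over the tangent of half this angle, whatever the lens; pixels are square), "cx", "cy" (the principal point, pixels), "dist_coeffs" ([k1, k2, p1, p2, k3] as OpenCV has them; the pictures are not rectified), "cam_to_world" (4x4, takes a point from camera to world coordinates); the wrist camera has in their place "tool_from_camera" (4x4, takes a point from camera to tool coordinates, whose origin is the TCP and whose axes are the flange's). Camera axes: x right, y down, z forward; pixel columns grow to the right and rows downward; lengths in m; the calibration is good to about 2 mm. A picture is of the moment at which its call begins: read the wrist's pose just before it. camera_info takes no time and is no camera call.
- ticket.hand_in(): hands the job in; it is judged then, once.
The state is a dict: "t": time; "qpos": joint angles; "joint_vel": joint speeds; "joint_torque": joint torques, N m; "tcp_pos": TCP position; "ee_rot": TCP orientation; "wrist_force": force on the tool from outside, world axes, zero at the start; "wrist_torque": the same for the moment, N m; "opening": opening from 0.0 (shut) to 1.0 (fully open); "gripper_force": force on a finger pad.
Only numpy, scipy, OpenCV 4.12 (cv2) and the standard library are available. Lean on these libraries where they do the work, as an engineer would, in place of code of your own. Each camera call takes 0.05 s, during which the arm holds its last target. There are 200 camera calls.

## Working session

There is one attempt and no reset: what is moved stays moved. The work goes in short steps, Python scripts to look and compute and a tool call to move; the robot and the scene stay as the last step left them, time stands still between calls to the robot, and variables do not carry over. Pictures are saved under pics/ and viewed, at most 10 in all, crops included, and the job is handed in when it is done.

Besides the shell and the picture viewer there is one more tool, called after ">>>" in YAML: its name, and indented under it one key for each argument. arm_command: Moves the arm, as the interface text tells. Its arguments: {"type":"object","properties":{"steps":{"type":"array"},"newtons":{"type":"number"}},"required":["steps"]}

```bash
ls; mkdir -p pics; python3 - <<'E'
from bench import sense, vision, r
import cv2
s=sense();print({k:s[k] for k in('t','tcp_pos','ee_rot','opening')},r.grip_depth)
for n in("scene","top"):
    im=vision.grab_frame(n);cv2.imwrite(f"pics/{n}0.png",im[...,::-1])
    print(n,vision.camera_info(n))
print(vision.camera_info("wrist"))
E
```

```text
pics
{'t': 0.0, 'tcp_pos': array([ 0.24536073, -0.57417839,  0.23020115]), 'ee_rot': array([-2.64204404e-04, -2.00449586e-01,  9.79703382e-01,  1.08515210e-03]), 'opening': 1.00043919092105} 0.0187
scene {'fovy': 50.21352801255141, 'cx': 312.89771220244705, 'cy': 239.5836643700089, 'dist_coeffs': array([0.01052865, 0.        , 0.        , 0.        , 0.        ]), 'cam_to_world': array([[ 0.88683712,  0.35370376, -0.2973442 ,  0.91475758],
       [ 0.46197054, -0.692814  ,  0.55370749, -0.52489782],
       [-0.0101558 , -0.62841262, -0.77781389,  0.99248868],
       [ 0.        ,  0.        ,  0.        ,  1.        ]])}
top {'fovy': 55.168456546886574, 'cx': 317.07248582753164, 'cy': 239.52567382436882, 'dist_coeffs': array([0.03475507, 0.        , 0.        , 0.        , 0.        ]), 'cam_to_world': array([[-0.05318824, -0.96646246,  0.25123959,  0.3477661 ],
       [-0.99858246,  0.05198666, -0.01142212,  0.07779287],
       [-0.00202206, -0.25149097, -0.96785753,  1.08278307],
       [ 0.        ,  0.        ,  0.        ,  1.        ]])}
{'fovy': 69.01921457433708, 'cx': 318.08876104670225, 'cy': 236.90893957307554, 'dist_coeffs': array([-0.06163259,  0.        ,  0.        ,  0.        ,  0.        ]), 'tool_from_camera': array([[ 1.42266816e-03, -9.59824349e-01, -2.80597923e-01,
         7.03844022e-02],
       [ 9.99998983e-01,  1.33708896e-03,  4.96426209e-04,
         1.90657437e-04],
       [-1.01297577e-04, -2.80598344e-01,  9.59825275e-01,
        -1.43228526e-01],
       [ 0.00000000e+00,  0.00000000e+00,  0.00000000e+00,
         1.00000000e+00]])}
```

View pics/scene0.png

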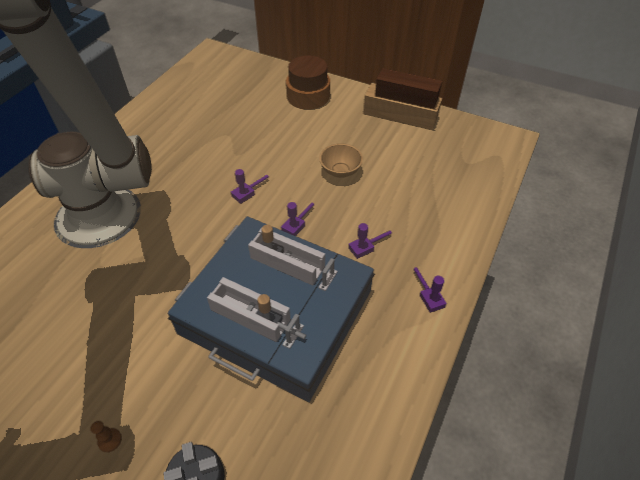

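View pics/top0.png

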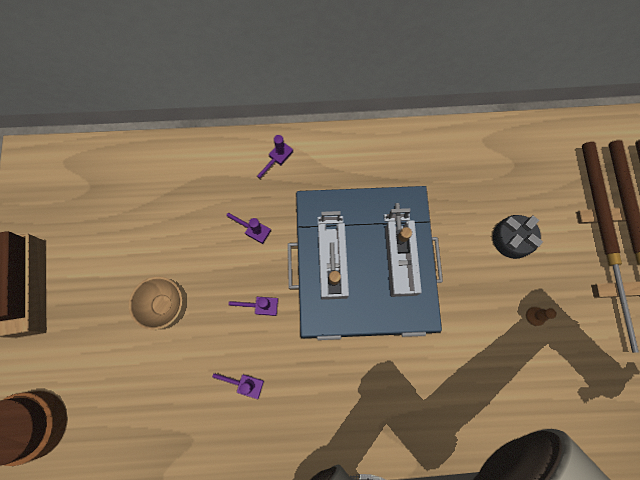

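The candidates are two wooden knobs. In the top view they are at (334,278), at the end of its guide away from the keeper and with the rod not in the keeper at (331,216), and at (405,233), close to its keeper with the rod through. In the scene view these are (267,235) and (264,303). The drawn one is top (334,278) / scene (267,235). The purple pieces are decoys. I'll measure both and check in a crop.

```bash
cat > h.py <<'E'
import numpy as np, cv2
from bench import sense, vision, r
from scipy.spatial.transform import Rotation as R
def T_tool():
    s=sense();q=np.array(s['ee_rot']);T=np.eye(4);T[:3,:3]=R.from_quat(q[[1,2,3,0]]).as_matrix();T[:3,3]=s['tcp_pos'];return T
def cam(n,T=None):
    c=vision.camera_info(n);f=240/np.tan(np.radians(c['fovy'])/2)
    K=np.array([[f,0,c['cx']],[0,f,c['cy']],[0,0,1]])
    M=c['cam_to_world'] if n!='wrist' else (T_tool() if T is None else T)@c['tool_from_camera']
    return K,c['dist_coeffs'],np.array(M)
def rays(C,px):
    K,d,M=C;u=cv2.undistortPoints(np.array(px,float).reshape(-1,1,2),K,d)[:,0]
    v=np.c_[u,np.ones(len(u))]@M[:3,:3].T
    return M[:3,3],v/np.linalg.norm(v,axis=1)[:,None]
def plane(C,px,z):
    o,v=rays(C,px);return o+v*((z-o[2])/v[:,2])[:,None]
def tri(Cs,pxs):
    A=0;b=0
    for C,p in zip(Cs,pxs):
        o,v=rays(C,[p]);P=np.eye(3)-np.outer(v[0],v[0]);A=A+P;b=b+P@o
    return np.linalg.solve(A,b)
def wood(im):
    h=cv2.cvtColor(im,cv2.COLOR_RGB2HSV)
    return cv2.inRange(h,(5,90,60),(22,255,255))
def blobs(m,roi):
    x0,y0,x1,y1=roi;n,l,st,c=cv2.connectedComponentsWithStats(m[y0:y1,x0:x1])
    return [(st[i,4],c[i]+[x0,y0],st[i,:4]) for i in range(1,n) if st[i,4]>30]
E
python3 - <<'E'
from h import *
t=cv2.imread('pics/top0.png')[...,::-1];s=cv2.imread('pics/scene0.png')[...,::-1]
Ct,Cs=cam('top'),cam('scene')
bt=blobs(wood(t),(305,195,430,325));bs=blobs(wood(s),(240,222,300,320))
print(bt);print(bs)
for p,q in (((334,278),(267,235)),((405,233),(264,303))):
    f=lambda B,p:min(B,key=lambda b:np.hypot(*(b[1]-p)))[1]
    print(tri([Ct,Cs],[f(bt,p),f(bs,q)]).round(4))
h=cv2.cvtColor(t,cv2.COLOR_RGB2HSV);m=cv2.inRange(h,(0,0,130),(179,40,255))
for roi in((312,205,355,305),(380,200,425,300)):
    x0,y0,x1,y1=roi;k=np.zeros_like(m);k[y0:y1,x0:x1]=m[y0:y1,x0:x1]
    B=max(cv2.findContours(k,0,2)[0],key=cv2.contourArea)
    box=cv2.boxPoints(cv2.minAreaRect(B));print(box.round(1).tolist(),plane(Ct,box,.137).round(3).tolist())
a=cv2.resize(t[190:320,290:450],None,fx=4.5,fy=4.5,interpolation=2)
cv2.imwrite('pics/crop1.png',a[...,::-1])
E
```

```text
[(np.int32(116), array([405.31896552, 233.47413793]), array([95, 32, 12, 15], dtype=int32)), (np.int32(117), array([334.22222222, 276.75213675]), array([24, 76, 11, 14], dtype=int32))]
[(np.int32(244), array([269.67213115, 229.99590164]), array([22,  0, 22, 21], dtype=int32)), (np.int32(174), array([263.62643678, 303.11494253]), array([18, 72, 12, 19], dtype=int32))]
[0.5071 0.0386 0.1727]
[ 0.5881 -0.1158  0.1673]
[[316.8999938964844, 220.5], [344.3999938964844, 218.89999389648438], [348.6000061035156, 295.3999938964844], [321.1000061035156, 296.8999938964844]] [[0.636, 0.065, 0.137], [0.636, 0.006, 0.137], [0.471, 0.008, 0.137], [0.471, 0.065, 0.137]]
[[384.0, 217.89999389648438], [413.1000061035156, 214.0], [423.5, 291.70001220703125], [394.29998779296875, 295.6000061035156]] [[0.634, -0.08, 0.137], [0.639, -0.143, 0.137], [0.471, -0.146, 0.137], [0.466, -0.086, 0.137]]
```

View pics/crop1.png

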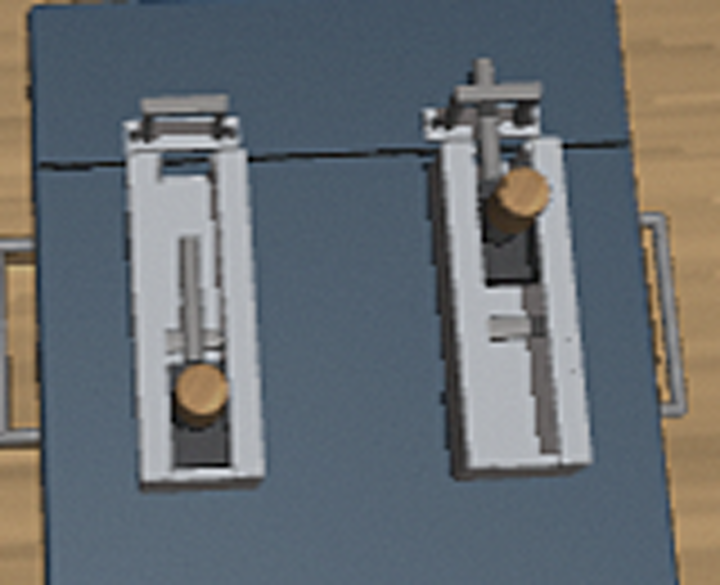

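The crop shows that the left bolt, top (334,277), is the drawn one: the knob is behind the bump and the rod stops well short of its keeper. The right bolt's rod is through its keeper. I'll move above the left knob for a close look.

>>> arm_command:
  steps:
    - {"x": -3,"y": 3,"z": -3,"turn": 0.1,"fingers": -1}
    - {"x": -8,"y": 8,"z": -5,"turn": 0.2}
    - {"x": -12,"y": 12,"z": -6,"turn": 0.3}
    - {"x": -16,"y": 16,"z": -6,"turn": 0.4}
    - {"x": -20,"y": 20,"z": -6,"turn": 0.4}
    - {"x": -24,"y": 24,"z": -6,"turn": 0.4}
    - {"x": -28,"y": 28,"z": -6,"turn": 0.4}
    - {"x": -32,"y": 32,"z": -6,"turn": 0.4}
    - {"x": -36,"y": 36,"z": -6,"turn": 0.4}
    - {"x": -40,"y": 40,"z": -6,"turn": 0.4}

```text
invalid input at $.steps[1]: expected keys fingers, x, y, z, turn
```

>>> arm_command:
  steps:
    - {"x": -4.0,"y": 4.0}
    - {"x": -6.5,"y": 6.5}
    - {"x": -8.4,"y": 2.5}
    - {"x": -8.4,"y": 2.5}

```text
invalid input at $.steps[0]: expected keys fingers, x, y, z, turn
```

>>> arm_command:
  steps:
    - {"x": -3,"y": 3,"z": -3,"turn": 0.1,"fingers": -1}
    - {"x": -7,"y": 7,"z": -5,"turn": 0.2,"fingers": -1}
    - {"x": -11,"y": 11,"z": -6,"turn": 0.3,"fingers": -1}
    - {"x": -15,"y": 15,"z": -6,"turn": 0.4,"fingers": -1}
    - {"x": -19,"y": 19,"z": -6,"turn": 0.4,"fingers": -1}
    - {"x": -23,"y": 23,"z": -6,"turn": 0.4,"fingers": -1}
    - {"x": -27,"y": 27,"z": -6,"turn": 0.4,"fingers": -1}
    - {"x": -31,"y": 31,"z": -6,"turn": 0.4,"fingers": -1}
    - {"x": -35,"y": 35,"z": -6,"turn": 0.4,"fingers": -1}
    - {"x": -39,"y": 39,"z": -6,"turn": 0.4,"fingers": -1}

```text
t: 1.35
tcp_pos: [0.451, -0.061, 0.2912]
ee_rot: [-0.0, -0.002, 1.0, 0.0]
wrist_force: [1.0, -1.2, 0.3]
opening: 0.999
gripper_force: 0.0
```

>>> arm_command:
  steps:
    - {"x": -2,"y": 5,"z": 0,"turn": 0,"fingers": -1}
    - {"x": -3.5,"y": 9.7,"z": 0,"turn": 0,"fingers": -1}
    - {"x": -3.5,"y": 9.7,"z": 0,"turn": 0,"fingers": -1}
    - {"x": -3.5,"y": 9.7,"z": 0,"turn": 0,"fingers": -1}

```text
t: 1.85
tcp_pos: [0.4852, 0.0343, 0.2909]
ee_rot: [-0.001, -0.002, 1.0, -0.0]
wrist_force: [-0.1, -0.1, -0.2]
opening: 1.003
gripper_force: 0.0
```

```bash
python3 - <<'E'
from h import *
T=T_tool();np.save('T1.npy',T);im=vision.grab_frame('wrist');cv2.imwrite('pics/w1.png',im[...,::-1])
s=sense();print(s['t'],s['tcp_pos'],s['ee_rot'])
for b in blobs(wood(im),(150,60,500,420)):print(b, plane(cam('wrist',T),[b[1]],.181))
E
```

```text
1.9 [0.48518994 0.03377655 0.29106369] [-3.82089576e-04 -1.65941453e-03  9.99998542e-01 -1.30781542e-04]
(np.int32(13405), array([411.27527042, 108.17030959]), array([  0,   0, 350, 132], dtype=int32)) [[0.39560703 0.09872783 0.181     ]]
(np.int32(81), array([483.        ,  60.77777778]), array([313,   0,  37,   3], dtype=int32)) [[0.36366632 0.1459055  0.181     ]]
(np.int32(242), array([256.26033058,  95.34710744]), array([69, 33, 76,  5], dtype=int32)) [[ 0.38805451 -0.00789136  0.181     ]]
(np.int32(38), array([198.5, 113. ]), array([30, 53, 38,  1], dtype=int32)) [[ 0.39940526 -0.04861893  0.181     ]]
(np.int32(62), array([250.33870968, 113.20967742]), array([70, 53, 60,  2], dtype=int32)) [[ 0.39976005 -0.0124107   0.181     ]]
(np.int32(5567), array([448.17855218, 234.44350638]), array([245, 117, 105,  97], dtype=int32)) [[0.48602236 0.13384476 0.181     ]]
(np.int32(69), array([313.34782609, 252.75362319]), array([158, 187,  13,  15], dtype=int32)) [[0.50118433 0.03136702 0.181     ]]
(np.int32(160), array([478.1   , 278.0375]), array([301, 214,  49,   8], dtype=int32)) [[0.52182382 0.16215887 0.181     ]]
(np.int32(3513), array([407.06831768, 366.32650157]), array([229, 233,  60, 122], dtype=int32)) [[0.60388267 0.11202411 0.181     ]]
(np.int32(940), array([479.05      , 311.97340426]), array([293, 234,  57,  51], dtype=int32)) [[0.55191576 0.16732791 0.181     ]]
(np.int32(50), array([152.04, 326.9 ]), array([  0, 261,   6,  15], dtype=int32)) [[ 0.56740386 -0.10299023  0.181     ]]
(np.int32(204), array([233.81372549, 406.32352941]), array([ 67, 342,  37,  13], dtype=int32)) [[ 0.64758402 -0.03993484  0.181     ]]
```

View pics/w1.png

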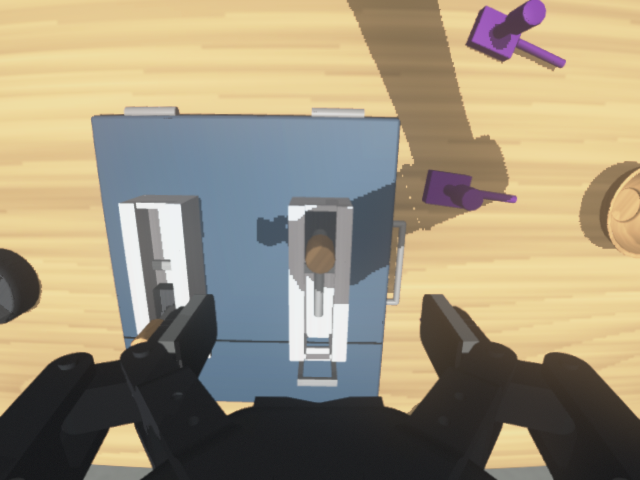

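The wrist view shows the drawn knob in shadow at about (320,252), its guide from (289,200) to (347,360) and its keeper at (317,380). The other guide lies to the left. I'll turn these into points.

```bash
python3 - <<'E'
from h import *
C=cam('wrist',np.load('T1.npy'));im=cv2.imread('pics/w1.png')
print(plane(C,[(290,207),(351,207),(347,360),(289,361)],.137).round(4).tolist())
print('keeper',plane(C,[(297,384),(337,384)],.142).round(4).tolist())
print('knob',plane(C,[(320,258),(306,258),(335,258)],.181).round(4).tolist(),plane(C,[(320,252)],.163).round(4))
cr=im[185:405,270:370]
cv2.imwrite('pics/crop2.png',cv2.resize(cv2.convertScaleAbs(cr,alpha=1.4),None,fx=2.7,fy=2.7,interpolation=2))
# case edge direction: seam + case sides
print('case edge L/R',plane(C,[(94,120),(128,340),(399,120),(381,390)],.09).round(4).tolist())
E
```

```text
[[0.4745, 0.0105, 0.137], [0.4742, 0.0634, 0.137], [0.629, 0.0646, 0.137], [0.6305, 0.0067, 0.137]]
keeper [[0.6542, 0.0147, 0.142], [0.654, 0.0549, 0.142]]
knob [[0.5054, 0.0365, 0.181], [0.5055, 0.0257, 0.181], [0.5054, 0.048, 0.181]] [[0.5066 0.0366 0.163 ]]
case edge L/R [[0.3986, -0.182, 0.09], [0.6402, -0.1836, 0.09], [0.3995, 0.1109, 0.09], [0.7054, 0.1115, 0.09]]
```

View pics/crop2.png

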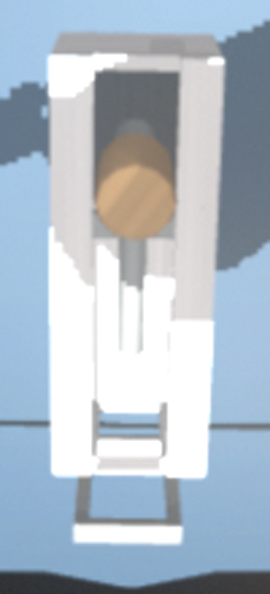

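>>> arm_command:
  steps:
    - {"x": -2.2,"y": 0.3,"z": 3,"turn": 0,"fingers": -1}
    - {"x": -2.2,"y": 0.3,"z": 7,"turn": 0,"fingers": -1}
    - {"x": -2.2,"y": 0.3,"z": 11,"turn": 0,"fingers": -1}
    - {"x": -2.2,"y": 0.3,"z": 13,"turn": 0,"fingers": -1}
    - {"x": -2.2,"y": 0.3,"z": 14.5,"turn": 0,"fingers": -1}
    - {"x": -2.2,"y": 0.3,"z": 14.5,"turn": 0,"fingers": -1}
    - {"x": -2.2,"y": 0.3,"z": 14.5,"turn": 0,"fingers": -1}

```text
t: 2.78
tcp_pos: [0.5083, 0.0373, 0.1473]
ee_rot: [0.001, -0.002, 1.0, 0.0]
wrist_force: [0.7, 0.6, 0.3]
opening: 1.001
gripper_force: 0.0
```

```bash
python3 - <<'E'
from h import *
im=vision.grab_frame('wrist');im2=vision.grab_frame('scene')
a=cv2.resize(im[150:480,150:500],(530,500));b=cv2.resize(im2[190:320,220:300],None,fx=3.4,fy=3.85)
cv2.imwrite('pics/w2.png',np.hstack([a,b[:500]])[...,::-1])
E
```

```text
(no output)
```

View pics/w2.png

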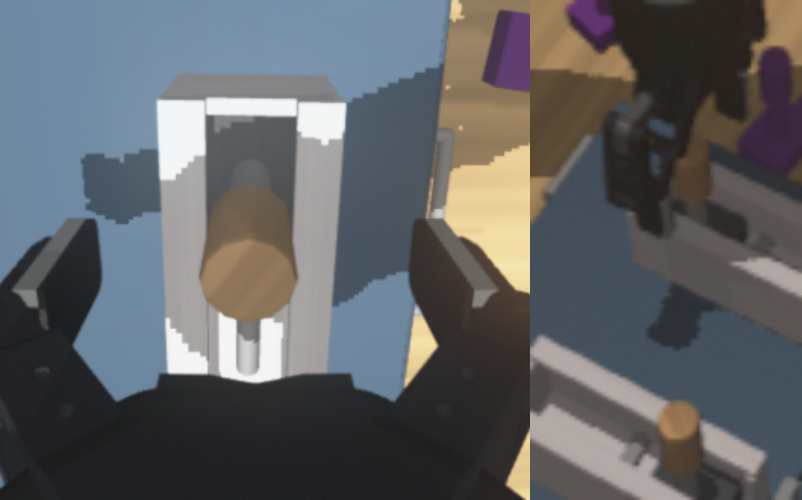

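The pads straddle the knob, whose top is centred at crop (249,280). The knob is midway between them, so I'll close.

>>> arm_command:
  newtons: 45
  steps:
    - {"x": 0,"y": 0,"z": 0.1,"turn": 0,"fingers": 0.3}
    - {"x": 0,"y": 0,"z": 0.1,"turn": 0,"fingers": 1}
    - {"x": 0,"y": 0,"z": 0.1,"turn": 0,"fingers": 1}
    - {"x": 0,"y": 0,"z": 0.1,"turn": 0,"fingers": 1}
    - {"x": 0,"y": 0,"z": 0.1,"turn": 0,"fingers": 1}
    - {"x": 0,"y": 0,"z": 0.1,"turn": 0,"fingers": 1}

```text
t: 3.62
tcp_pos: [0.5076, 0.0373, 0.1454]
ee_rot: [-0.0, -0.002, 1.0, -0.0]
wrist_force: [0.1, -1.1, 1.1]
opening: 0.269
gripper_force: 44.0
```

>>> arm_command:
  steps:
    - {"x": 0,"y": 0,"z": -0.5,"turn": 0,"fingers": 1}
    - {"x": 0,"y": 0,"z": -1.0,"turn": 0,"fingers": 1}
    - {"x": 0,"y": 0,"z": -1.4,"turn": 0,"fingers": 1}
    - {"x": 0,"y": 0,"z": -1.4,"turn": 0,"fingers": 1}
    - {"x": 0,"y": 0,"z": -1.4,"turn": 0,"fingers": 1}

```text
t: 4.25
tcp_pos: [0.5074, 0.0374, 0.1592]
ee_rot: [-0.0, -0.002, 1.0, 0.0]
wrist_force: [-0.2, -0.4, -3.3]
opening: 0.271
gripper_force: 44.2
```

The bolt is lifted, and the wrist force of 3.3 N is its own weight. Next I'll slide it.

>>> arm_command:
  steps:
    - {"x": -1,"y": 0,"z": 0,"turn": 0,"fingers": 1}
    - {"x": -2,"y": 0,"z": 0,"turn": 0,"fingers": 1}
    - {"x": -3,"y": 0,"z": 0,"turn": 0,"fingers": 1}
    - {"x": -4,"y": 0,"z": 0,"turn": 0,"fingers": 1}
    - {"x": -5,"y": 0,"z": 0,"turn": 0,"fingers": 1}
    - {"x": -5.5,"y": 0,"z": 0,"turn": 0,"fingers": 1}
    - {"x": -5.5,"y": 0,"z": 0,"turn": 0,"fingers": 1}

```text
t: 5.12
tcp_pos: [0.5628, 0.0375, 0.1591]
ee_rot: [-0.0, -0.002, 1.0, -0.0]
wrist_force: [0.4, 0.2, -4.5]
opening: 0.269
gripper_force: 44.3
```

>>> arm_command:
  steps:
    - {"x": -0.8,"y": 0,"z": 0,"turn": 0,"fingers": 1}
    - {"x": -1.6,"y": 0,"z": 0,"turn": 0,"fingers": 1}
    - {"x": -2.4,"y": 0,"z": 0,"turn": 0,"fingers": 1}
    - {"x": -2.8,"y": 0,"z": 0,"turn": 0,"fingers": 1}
    - {"x": -2.8,"y": 0,"z": 0,"turn": 0,"fingers": 1}
    - {"x": -2.8,"y": 0,"z": 0,"turn": 0,"fingers": 1}

```text
t: 5.88
tcp_pos: [0.5903, 0.0376, 0.1592]
ee_rot: [-0.0, -0.002, 1.0, -0.0]
wrist_force: [-0.6, -0.1, -2.8]
opening: 0.266
gripper_force: 44.3
```

```bash
python3 - <<'E'
from h import *
im=vision.grab_frame('top');im2=vision.grab_frame('scene')
a=cv2.resize(im[190:310,300:430],(540,500));b=cv2.resize(im2[210:330,240:340],(260,312))
b=np.vstack([b,np.zeros((188,260,3),np.uint8)])
cv2.imwrite('pics/w3.png',np.hstack([a,b])[...,::-1])
E
```

```text
(no output)
```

View pics/w3.png

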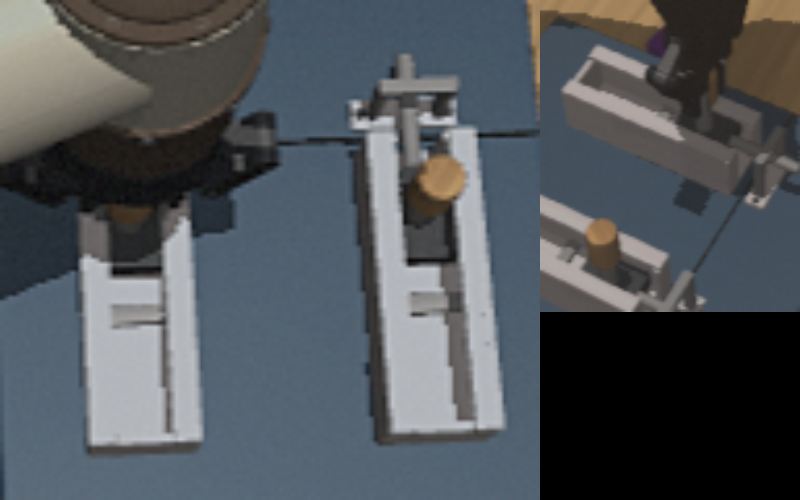

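The block's rear, at about crop (137,272), is past the bump at (137,317), and the rod reaches the keeper. No contact force shows. I'll lower it.

>>> arm_command:
  steps:
    - {"x": 0,"y": 0,"z": 0.4,"turn": 0,"fingers": 1}
    - {"x": 0,"y": 0,"z": 0.8,"turn": 0,"fingers": 1}
    - {"x": 0,"y": 0,"z": 1.1,"turn": 0,"fingers": 1}
    - {"x": 0,"y": 0,"z": 1.35,"turn": 0,"fingers": 1}
    - {"x": 0,"y": 0,"z": 1.4,"turn": 0,"fingers": 1}
    - {"x": 0,"y": 0,"z": 1.4,"turn": 0,"fingers": 1}

```text
t: 6.72
tcp_pos: [0.5906, 0.0376, 0.1455]
ee_rot: [0.0, -0.002, 1.0, -0.0]
wrist_force: [0.1, -0.7, -2.9]
opening: 0.272
gripper_force: 44.3
```

>>> arm_command:
  steps:
    - {"x": 0,"y": 0,"z": 0.05,"turn": 0,"fingers": 0}
    - {"x": 0,"y": 0,"z": 0,"turn": 0,"fingers": -1}
    - {"x": 0,"y": 0,"z": 0,"turn": 0,"fingers": -1}
    - {"x": 0,"y": 0,"z": 0,"turn": 0,"fingers": -1}
    - {"x": 0,"y": 0,"z": 0,"turn": 0,"fingers": -1}
    - {"x": 0,"y": 0,"z": -3,"turn": 0,"fingers": -1}
    - {"x": 0,"y": 0,"z": -8,"turn": 0,"fingers": -1}
    - {"x": 0,"y": 0,"z": -12,"turn": 0,"fingers": -1}
    - {"x": 0,"y": 0,"z": -14,"turn": 0,"fingers": -1}
    - {"x": 0,"y": 0,"z": -14,"turn": 0,"fingers": -1}

```text
t: 7.98
tcp_pos: [0.5913, 0.0379, 0.2871]
ee_rot: [0.002, -0.002, 1.0, 0.001]
wrist_force: [0.0, 0.7, -1.7]
opening: 0.998
gripper_force: 0.0
```

```bash
python3 - <<'E'
from h import *
T=T_tool();im=vision.grab_frame('wrist');im2=vision.grab_frame('scene')
a=cv2.resize(im[130:430,200:440],(440,550));b=cv2.resize(im2[215:345,220:345],(340,354))
b=np.vstack([b,np.zeros((196,340,3),np.uint8)])
cv2.imwrite('pics/w4.png',np.hstack([a,b])[...,::-1]);np.save('T4.npy',T);print(sense()['t'],T[:3,3])
for q in blobs(wood(im),(270,150,370,400)):print(q,plane(cam('wrist',T),[q[1]],.17).round(4))
E
```

```text
8.075 [0.59130007 0.03786037 0.28712281]
(np.int32(4802), array([321.26197418, 352.5362349 ]), array([  0, 177, 100,  61], dtype=int32)) [[0.702 0.042 0.17 ]]
(np.int32(405), array([314.42469136, 396.19753086]), array([  0, 243, 100,   7], dtype=int32)) [[0.749  0.0361 0.17  ]]
```

View pics/w4.png

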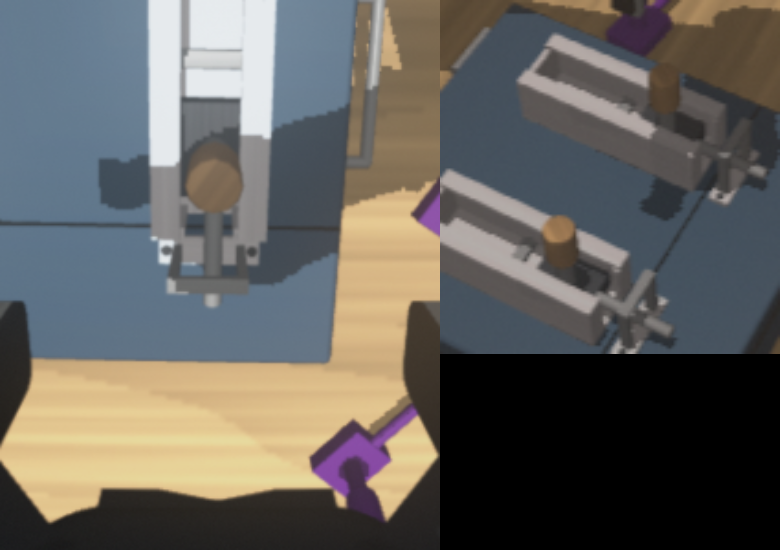

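The knob stands upright at crop (213,183), with its block clear of the bump at (213,60). The rod tip comes out beyond the keeper at (212,300), and the other bolt looks unchanged. I'll hand it in.

```bash
python3 -c "
from bench import ticket;print(ticket.hand_in())"
```

```text
the job is handed in; nothing more can be done
None
```

The drawn bolt is shut, lying flat behind the bump with its rod through the keeper, the other bolt was not touched, and the job is handed in (no verdict came back).

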